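# Clay mushrooms into the display stand

### The arm

A 6-joint arm with a two-finger parallel gripper is mounted at the origin on the work surface. World frame = base frame: x ahead of the robot, y to its left, z up, the work surface at z = 0. Lengths are in m, angles in degrees, forces in N, time in s.
With the tool pointing down it reaches from about 0.4 to 0.825 m from the base axis. Payload 7 kg.
Tool frame: the origin (TCP) lies midway between the tips of the shut fingers; the grasp point (between the pads) lies 19 mm behind it (r.grasp_offset is the distance from the TCP to the grasp point, in m); z points along the fingers, x is the direction in which the jaws open and shut, and the axes are right-handed (so a half turn about z gives the same grasp; the last joint's range is limited). The gripper opens to 88 mm and grips with 3 to 60 N. Pads are 19 mm wide; open, the fingers measure 130 mm over their backs; the gripper's body (78 mm by 193 mm) begins 47 mm behind the grasp point.
Start: joints at [87.439, 20.546, 0.682, 0, -70.136, -16.507], TCP at [0.221, 0.638, 0.206] pointing down, gripper open.
Joint ranges: [-176.03, 176.03], [-82.01, 121.73], [-58.28, 71.71], [-173.87, 95.51], [-174.79, -0.11], [-173.66, 173.66]. Speed limits (degrees/s): [136.94, 136.94, 172.46, 180, 180, 180].

### API

Orientations are given as [roll, pitch, yaw] about the fixed x, y, z axes, in that order (R = Rz(yaw) Ry(pitch) Rx(roll)).
In Python, from plant import r gives the robot as it stands.
- The arm moves only by the tool step_arm, never from a script. Its argument "deltas" is a list of rows, each a list of 7 numbers: the turn, a rotation vector about the tool's x, y, z in rad, then the shift along the tool's x, y, z in mm, then the opening, from -1 (shut) to 1 (fully open), so that 0 is half open. In form: [[ax, ay, az, x, y, z, grip], ...]. A call has 1 to 10 rows; each row shifts and turns the pose as measured when the row begins, along the tool's axes as they then stand; what a row does not reach is not made up. A row lasts 1/10 s, in which the tool goes at most 50 mm and 8.59 degrees, less where a joint would pass 70% of its speed; a pose out of reach is approached as far as the arm can. A call with a gripper value outside its range is refused whole. The fingers move at their own pace and stop on an object; "squeeze" is the grip in N (left out, the last holds). Time passes only in rows, so rows that do not move let the fingers close. It gives the time, the measured TCP pose, the force and the opening at its end, in the units of the state.
- r.get_state(): the state, without advancing time (a new reading comes with each control period).
- r.capture(name): name is "side" or "top"; returns the picture (480x640x3 uint8, red, green, blue); there is no depth.
- r.camera_info(name): a dict with "vertical_fov" (degrees; the focal length in pixels is half the picture's height over the tangent of half this angle, whatever the lens; pixels are square), "cx", "cy" (the principal point, pixels), "view" (4x4, takes a point from world to camera coordinates). Camera axes: x right, y down, z forward; pixel columns grow to the right and rows downward; lengths in m; the calibration is good to about 2 mm. A picture is of the moment at which its call begins. camera_info takes no time and is no camera call.
- r.close_job(): hands the job in, once; it reports no verdict.
The state is a dict: "time_s": time; "joints": joint angles; "qd": joint speeds; "joint_torque": joint torques, N m; "tcp_pos": TCP position; "eef_rot": TCP orientation; "contact_force": force on the tool from outside, world axes, zero at the start; "moment": the same for the moment, N m; "gripper_width": finger opening in m.
Only numpy, scipy, OpenCV 4.12 (cv2) and the standard library are available. Lean on these libraries where they do the work, as an engineer would, in place of code of your own. Each camera call takes 0.05 s, during which the arm holds its last target.

### The job

Stand the two fired clay mushrooms in the wooden display stand, one in each pocket: the big mushroom in the wide pocket and the small one in the narrow pocket, each upright with its foot right down on the pocket's floor. Fired clay chips, so lower each stem into its pocket before letting go; do not let a mushroom fall from above the stand.

Things in the scene. Friction and masses are not known exactly. Their poses are not given: they have to be found in the camera images.
- big_mushroom: Big fired clay mushroom, loose, upright on the table, 82 mm tall, 140 to 260 g: pale round stem 48 mm across at the foot, 40 mm under the cap; brown-red cap 64 mm across, 46 to 82 mm above the foot, its side upright from 50 to 64 mm (grip there), domed above. Origin: centre of the foot's underside; z up the stem. A clay pear and a small clay bowl stand near, 105 mm or more away.
- small_mushroom: Small fired clay mushroom, loose, upright on the table, 66 mm tall, 40 to 80 g: pale round stem 24 mm across at the foot, 18 mm under the cap; brown-red cap 38 mm across, 42 to 66 mm above the foot, its side upright from 45 to 56 mm (grip there), domed above. Origin: centre of the foot's underside; z up the stem. The pear (72 mm tall) and bowl (62 mm wide) are of the same clay.
- wide_pocket (a point): Centre of the mouth of the stand's wide pocket: a round blind hole 70 mm across, 20 mm deep. The stand is a brown wooden block 220 x 110 mm, 30 mm high, fixed on the table at any angle, with its two pockets 110 mm apart on its long middle line. z up, y along the stand's long side towards the narrow pocket.
- narrow_pocket (a point): Centre of the mouth of the stand's narrow pocket: a round blind hole 44 mm across, 20 mm deep, its mouth 30 mm above the table. The floors of both pockets are 10 mm above the table. z up, y along the stand's long side away from the wide pocket.
Mind the look-alikes: they are no part of the job. Leave any green or turquoise look-alike of the small_mushroom alone.

How it is judged (in metres and radians):
At the end, for the whole second after the job is handed in: The big mushroom's foot is in the wide pocket (within 16 mm of its centre) and the small mushroom's foot in the narrow pocket (within 14 mm), each at least 15 mm below the pocket's mouth, upright within 10 degrees and at rest (horizontal distance between big_mushroom and wide_pocket below 0.016 m and z of big_mushroom in the frame of wide_pocket below -0.015 m and angle between each of big_mushroom, small_mushroom's own z axis and vertical below 0.18 rad and linear speed of each of big_mushroom, small_mushroom below 0.02 m/s and horizontal distance between small_mushroom and narrow_pocket below 0.014 m and z of small_mushroom in the frame of narrow_pocket below -0.015 m); the robot touches nothing.
It fails at once if the big mushroom was let fall (faster than 0.7 m/s with no finger on it, a drop of over 25 mm) (linear speed of big_mushroom above 0.7 m/s and contact force between the fingers and big_mushroom below 0.02 N).
It fails at once if the small mushroom was let fall (faster than 0.7 m/s with no finger on it, a drop of over 25 mm) (linear speed of small_mushroom above 0.7 m/s and contact force between the fingers and small_mushroom below 0.02 N).
It also fails if it takes over 64 s, if anything falls off the work surface, if the arm or the gripper's body presses on something with over 40 N, if the wrist force passes 120 N, or if a joint passes its speed limit or range.

## Working session

There is one attempt and no reset: what is moved stays moved. The work goes in short steps, Python scripts to look and compute and a tool call to move; the robot and the scene stay as the last step left them, time stands still between calls to the robot, and variables do not carry over. Pictures are saved under pics/ and viewed, and the job is handed in when it is done.

Besides the shell and the picture viewer there is one more tool, called after "Call:" as name([rows], argument=value, ...), one row to a line, values as JSON. step_arm: Moves the arm, as the interface text tells. Its arguments: {"type":"object","properties":{"deltas":{"type":"array","items":{"type":"array","items":{"type":"number"}}},"squeeze":{"type":"number"}},"required":["deltas"]}

```bash
mkdir -p pics; ls; python3 - <<'E'
from plant import r
import cv2
for n in("side","top"):
    i=r.camera_info(n);print(n,i)
    cv2.imwrite(f"pics/{n}0.png",r.capture(n)[:,:,::-1])
print(r.get_state(), r.grasp_offset)
E
```

```text
pics
side {'vertical_fov': 46.8008849428435, 'cx': 320.6106675407434, 'cy': 235.30427976047264, 'view': array([[-0.74316375, -0.66890289,  0.01663046,  0.44517282],
       [-0.40952387,  0.43505205, -0.80188522,  0.26616018],
       [ 0.52914823, -0.6027426 , -0.59724661,  0.64704211],
       [ 0.        ,  0.        ,  0.        ,  1.        ]])}
top {'vertical_fov': 51.02790764249209, 'cx': 318.76358812328937, 'cy': 243.01205383685928, 'view': array([[ 2.45234079e-03, -9.99996910e-01, -4.06504507e-04,
         3.87160085e-02],
       [-9.98949852e-01, -2.43117442e-03, -4.57524083e-02,
         5.52908598e-01],
       [ 4.57512786e-02,  5.18278115e-04, -9.98952728e-01,
         8.10916290e-01],
       [ 0.00000000e+00,  0.00000000e+00,  0.00000000e+00,
         1.00000000e+00]])}
{'time_s': 0.1, 'joints': array([ 8.74392528e+01,  2.05900245e+01,  6.38195912e-01, -1.77034148e-02,
       -7.01357842e+01, -1.65066595e+01]), 'qd': array([-0.08118427, -0.09492668,  0.08634652,  0.01425045,  0.06065408,
        0.02609567]), 'joint_torque': array([-1.60440552e-03, -5.84162557e+01,  2.93751544e+01,  7.01553673e+00,
        1.01635893e-02, -5.32959371e-05]), 'tcp_pos': array([0.22038693, 0.63750432, 0.20477982]), 'eef_rot': array([-1.79991062e+02, -8.87309289e-02, -1.09073442e+02]), 'contact_force': array([-0.09413835,  0.35802484, -0.51256995]), 'moment': array([-0.01401774, -0.00791845,  0.00995401]), 'gripper_width': 0.08777190092270372} 0.0188
```

View pics/side0.png

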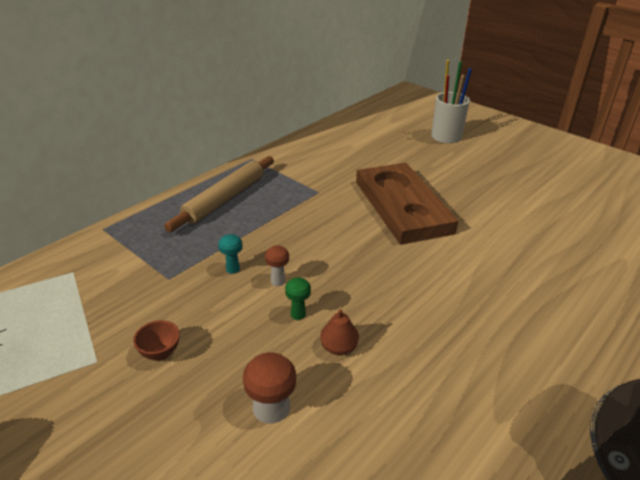

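View pics/top0.png

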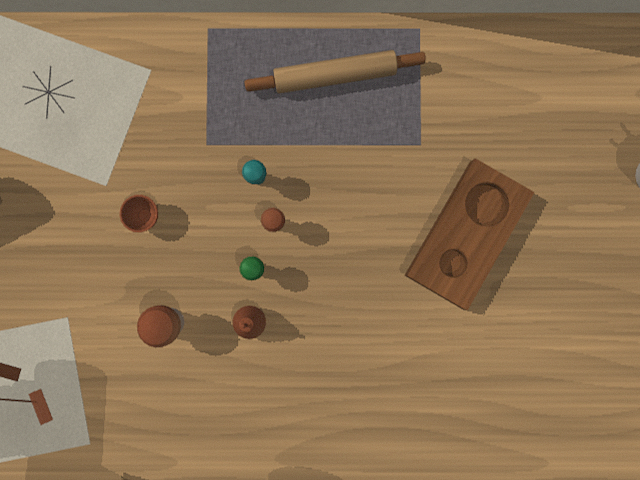

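Candidates for the small mushroom:
- brown-red one, top (273,219) / side (277,265)
- teal, top (254,172) / side (231,252)
- green, top (251,268) / side (298,297)

Candidates for the big one:
- brown-red big cap, top (158,326) / side (270,385)
- pear, top (249,322) / side (340,332)
- bowl, top (139,213) / side (157,340)

The stand is at top right, with the wide pocket at (487,205) and the narrow one at (453,263). I choose the brown-red caps with pale stems and check them in a crop.

```bash
cat > h.py <<'E'
import numpy as np,cv2
from plant import r
def cam(n):
    i=r.camera_info(n);f=240/np.tan(np.radians(i['vertical_fov'])/2)
    K=np.array([[f,0,i['cx']],[0,f,i['cy']],[0,0,1]]);V=np.array(i['view']);return K,V
def ray(n,uv):
    K,V=cam(n);R=V[:3,:3];c=-R.T@V[:3,3];d=R.T@np.linalg.inv(K)@np.array([uv[0],uv[1],1.]);return c,d
def plane(n,uv,z):
    c,d=ray(n,uv);return c+d*(z-c[2])/d[2]
def tri(a,b):
    (K1,V1),(K2,V2)=cam('side'),cam('top')
    X=cv2.triangulatePoints(K1@V1[:3],K2@V2[:3],np.array(a,float).reshape(2,1),np.array(b,float).reshape(2,1));X=(X[:3]/X[3]).ravel()
    return X,proj('side',X)-a,proj('top',X)-b
def proj(n,X):
    K,V=cam(n);p=K@(V[:3,:3]@X+V[:3,3]);return p[:2]/p[2]
def blobs(img,lo,hi):
    h=cv2.cvtColor(img,cv2.COLOR_RGB2HSV);m=cv2.inRange(h,lo,hi)
    m=cv2.morphologyEx(m,cv2.MORPH_OPEN,np.ones((3,3),np.uint8))
    n,l,s,c=cv2.connectedComponentsWithStats(m)
    return [(s[i],c[i],l==i) for i in range(1,n) if s[i][4]>80]
E
python3 - <<'E'
from h import *
for n in('side','top'):
    im=cv2.cvtColor(cv2.imread(f'pics/{n}0.png'),cv2.COLOR_BGR2RGB)
    h=cv2.cvtColor(im,cv2.COLOR_RGB2HSV)
    for p in ([(277,257),(270,375),(340,340),(405,200)] if n=='side' else [(273,219),(158,326),(249,330),(460,230)]): print(n,p,h[p[1],p[0]])
    for s,c,m in blobs(im,(0,140,50),(9,255,255)):
        print(n,s,c.round(1))
a=cv2.imread('pics/side0.png')[225:435,120:370];b=cv2.imread('pics/top0.png')[140:360,110:330]
cv2.imwrite('pics/crop0.png',np.hstack([cv2.resize(a,(400,336)),cv2.resize(b,(336,336))]))
t=cv2.imread('pics/top0.png')[150:320,395:555];cv2.imwrite('pics/stand0.png',cv2.resize(t,None,fx=3.5,fy=3.5,interpolation=cv2.INTER_CUBIC))
E
```

```text
side (277, 257) [  9 173 118]
side (270, 375) [  9 174 129]
side (340, 340) [  9 173 103]
side (405, 200) [ 12 167 107]
side [266 247  22  19 344] [276.4 256. ]
side [321 314  34  40 946] [337.8 334.7]
side [ 134  321   45   37 1087] [157.  338.1]
side [ 244  354   51   49 1935] [268.6 377.6]
top (273, 219) [  9 154 126]
top (158, 326) [  7 147 120]
top (249, 330) [ 10 144 113]
top (460, 230) [ 12 148 112]
```

View pics/crop0.png

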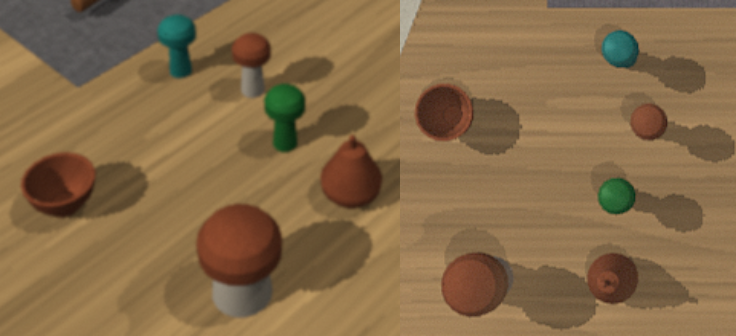

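View pics/stand0.png

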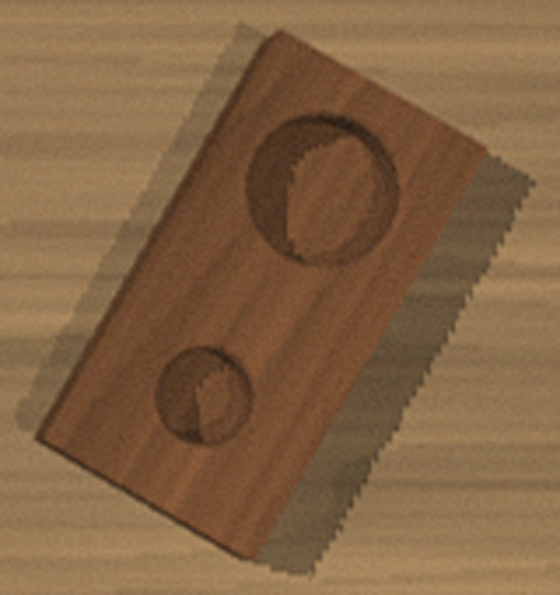

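```bash
python3 - <<'E'
from h import *
ims={n:cv2.cvtColor(cv2.imread(f'pics/{n}0.png'),cv2.COLOR_BGR2RGB) for n in('side','top')}
T={}
for n in ims:
    im=ims[n]; lab=cv2.cvtColor(im,cv2.COLOR_RGB2LAB); h=cv2.cvtColor(im,cv2.COLOR_RGB2HSV)
    m=((lab[:,:,1]>146)&(h[:,:,0]<12)).astype(np.uint8)
    m=cv2.morphologyEx(m,cv2.MORPH_OPEN,np.ones((3,3),np.uint8))
    for c in cv2.findContours(m,cv2.RETR_EXTERNAL,cv2.CHAIN_APPROX_NONE)[0]:
        if 80<cv2.contourArea(c)<4000:
            (x,y),rad=cv2.minEnclosingCircle(c);M=cv2.moments(c)
            print(n,cv2.boundingRect(c),'circ',round(x,1),round(y,1),round(rad,1),'cen',round(M['m10']/M['m00'],1),round(M['m01']/M['m00'],1))
# stand corners top view (crop px)
z=.03
for nm,p in dict(A=(280,30),B=(487,150),C=(250,560),D=(38,438),wide=(322,190),narrow=(204,396)).items():
    uv=np.array(p)/3.5+[395,150]; print(nm,uv.round(1),plane('top',uv,z).round(4),'side proj',proj('side',plane('top',uv,z)).round(1))
i=ims['side'][145:255,345:470];cv2.imwrite('pics/stands.png',cv2.resize(i[:,:,::-1],None,fx=5,fy=5,interpolation=cv2.INTER_CUBIC))
E
```

```text
side (244, 354, 45, 43) circ 267.0 377.0 24.8 cen 264.8 374.7
side (158, 321, 21, 29) circ 164.4 334.9 14.3 cen 167.8 333.8
side (321, 314, 27, 37) circ 335.7 332.2 18.4 cen 333.8 333.2
side (266, 247, 20, 15) circ 275.9 255.3 10.6 cen 274.8 253.9
top (138, 310, 22, 32) circ 151.0 325.5 16.6 cen 148.0 324.7
top (262, 210, 14, 16) circ 269.5 217.5 8.3 cen 268.6 217.2
A [475.  158.6] [ 0.6892 -0.212   0.03  ] side proj [357.8 169.9]
B [534.1 192.9] [ 0.6337 -0.3066  0.03  ] side proj [407.4 162.5]
C [466.4 310. ] [ 0.4457 -0.1955  0.03  ] side proj [459.  220.9]
D [405.9 275.1] [ 0.5009 -0.0993  0.03  ] side proj [401.9 231.7]
wide [487.  204.3] [ 0.615  -0.2304  0.03  ] side proj [393.  179.5]
narrow [453.3 263.1] [ 0.5203 -0.1753  0.03  ] side proj [417.4 209.4]
```

View pics/stands.png

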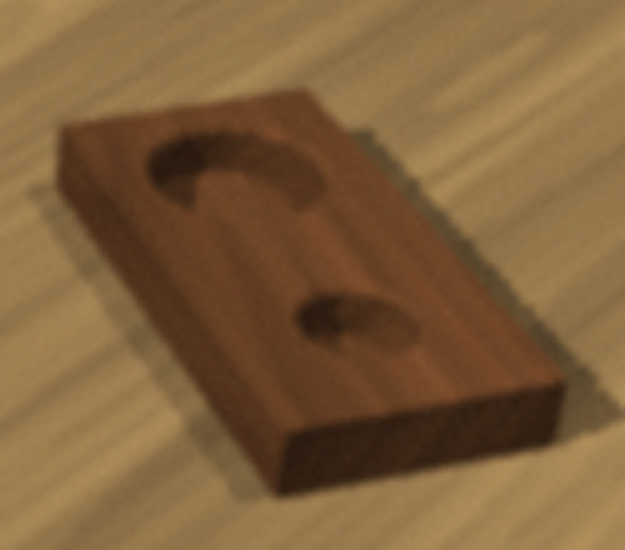

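```bash
python3 - <<'E'
from h import *
P={}
for n in('side','top'):
    im=cv2.cvtColor(cv2.imread(f'pics/{n}0.png'),cv2.COLOR_BGR2RGB).astype(np.float32)
    m=((im[:,:,0]/(im[:,:,1]+1)>1.65)&(im[:,:,0]>45)).astype(np.uint8)
    m=cv2.morphologyEx(m,cv2.MORPH_OPEN,np.ones((3,3),np.uint8))
    for c in cv2.findContours(m,cv2.RETR_EXTERNAL,cv2.CHAIN_APPROX_NONE)[0]:
        if 80<cv2.contourArea(c)<4000:
            x0,y0,w,h=cv2.boundingRect(c); (x,y),rad=cv2.minEnclosingCircle(c)
            print(n,(x0,y0,w,h),'circ',round(x,1),round(y,1),round(rad,1))
E
```

```text
side (244, 353, 51, 50) circ 269.1 378.2 26.4
side (134, 321, 45, 38) circ 156.0 337.0 23.1
side (321, 311, 37, 43) circ 339.5 332.3 21.4
side (265, 246, 23, 20) circ 276.2 256.3 11.4
top (234, 311, 15, 19) circ 238.7 320.5 9.7
top (138, 307, 22, 38) circ 151.5 325.5 18.8
top (146, 203, 12, 26) circ 150.0 215.5 12.9
```

```bash
python3 - <<'E'
from h import *
im=cv2.cvtColor(cv2.imread(f'pics/top0.png'),cv2.COLOR_BGR2RGB).astype(np.float32)
R={}
for t in (1.45,1.5,1.55):
    m=((im[:,:,0]/(im[:,:,1]+1)>t)).astype(np.uint8)
    m=cv2.morphologyEx(m,cv2.MORPH_OPEN,np.ones((3,3),np.uint8))
    for c in cv2.findContours(m,cv2.RETR_EXTERNAL,cv2.CHAIN_APPROX_NONE)[0]:
        if 80<cv2.contourArea(c)<4000:
            x0,y0,w,h=cv2.boundingRect(c); (x,y),rad=cv2.minEnclosingCircle(c)
            print(t,(x0,y0,w,h),'circ',round(x,1),round(y,1),round(rad,1))
for nm,s,t in (('big',(269,378),(158.3,326)),('small',(276.3,256.3),(272.7,219.2)),('teal',(231,244),(254.3,172)),('green',(298,290),(251.3,268)),('bowl',(157,337),(139,213)),('pear',(340,333),(249,322))):
    X,a,b=tri(s,t);print(nm,X.round(4),a.round(1),b.round(1),'top@.05',plane('top',t,.05).round(4))
E
```

```text
1.45 (30, 390, 22, 33) circ 41.0 406.0 16.4
1.45 (0, 363, 20, 17) circ 8.3 370.2 11.0
1.45 (233, 306, 33, 32) circ 248.8 321.8 16.5
1.45 (137, 306, 38, 41) circ 157.4 325.3 21.4
1.45 (430, 269, 58, 41) circ 458.6 280.3 29.9
1.45 (470, 254, 16, 19) circ 477.0 263.0 10.8
1.45 (413, 251, 19, 20) circ 421.6 260.3 10.3
1.45 (487, 236, 17, 25) circ 491.6 248.3 12.6
1.45 (443, 225, 48, 43) circ 466.9 243.1 23.9
1.45 (460, 217, 17, 14) circ 468.5 223.5 9.9
1.45 (261, 208, 24, 23) circ 272.5 219.1 11.9
1.45 (502, 198, 19, 27) circ 510.0 211.0 14.8
1.45 (477, 198, 14, 17) circ 482.5 206.0 9.2
1.45 (120, 195, 38, 37) circ 138.5 213.1 19.2
1.45 (487, 189, 17, 19) circ 495.0 198.5 9.7
1.45 (515, 185, 16, 17) circ 522.0 193.0 10.0
1.5 (30, 390, 22, 33) circ 41.0 406.0 16.4
1.5 (233, 306, 26, 32) circ 247.4 321.2 16.1
1.5 (137, 306, 37, 41) circ 156.5 325.2 21.0
1.5 (261, 208, 24, 23) circ 272.5 219.0 11.9
1.5 (120, 195, 38, 37) circ 138.4 213.4 19.0
1.55 (30, 390, 22, 33) circ 41.0 406.0 16.4
1.55 (233, 306, 24, 32) circ 247.4 321.2 16.1
1.55 (138, 306, 33, 41) circ 157.3 325.4 20.9
1.55 (262, 208, 23, 23) circ 272.7 219.3 11.6
1.55 (122, 196, 36, 36) circ 138.7 213.2 18.7
big [0.4236 0.287  0.0583] [0.9 0.1] [-0.6 -0.7] top@.05 [0.4216 0.2888 0.05  ]
small [0.5892 0.1131 0.0516] [0.8 0.1] [-0.6 -0.7] top@.05 [0.5883 0.1123 0.05  ]
teal [0.6628 0.142  0.0531] [0.5 0.1] [-0.4 -0.4] top@.05 [0.6627 0.1418 0.05  ]
green [0.5123 0.1455 0.0507] [0.4 0. ] [-0.3 -0.3] top@.05 [0.5118 0.1452 0.05  ]
bowl [0.5997 0.3286 0.033 ] [0.4 0.1] [-0.3 -0.3] top@.05 [0.5975 0.322  0.05  ]
pear [0.4264 0.1516 0.0284] [0.5 0. ] [-0.3 -0.4] top@.05 [0.4281 0.148  0.05  ]
```

Measured points:

| Thing | x | y | Height (m) |
|---|---|---|---|
| big cap | 0.4235 | 0.287 | 0.058 |
| small cap | 0.589 | 0.113 | 0.051 |
| wide pocket | 0.615 | -0.230 | 0.030 |
| narrow pocket | 0.520 | -0.175 | 0.030 |

The pocket spacing comes out at 109.6 mm against 110 mm, and the stand corners agree in both views to about 1 px. I'll set the jaws across the stand's long axis (yaw -120).

Call:
step_arm([
  [0,0,0.1,0,0,0,1],
  [0,0,0.09,0,0,0,1],
  [0,0,0,10,-18,0,1],
  [0,0,0,20,-35,0,1],
  [0,0,0,23,-40,0,1],
  [0,0,0,23,-40,0,1],
  [0,0,0,23,-40,0,1],
  [0,0,0,23,-40,0,1],
  [0,0,0,23,-40,0,1],
  [0,0,0,10,-18,0,1],
])

```text
time_s: 1.1
tcp_pos: [0.3772, 0.3568, 0.1999]
eef_rot: [-179.8, -0.6, -120.1]
contact_force: [-0.3, 0.5, 0.6]
gripper_width: 0.0875
```

```bash
cat >> h.py <<'E'
from scipy.spatial.transform import Rotation as Ro
def go(X,yaw=-120):
    s=r.get_state();R=Ro.from_euler('xyz',s['eef_rot'],degrees=True);G=Ro.from_euler('xyz',[180,0,yaw],degrees=True)
    print('t',round(s['time_s'],2),'tcp',s['tcp_pos'].round(4),s['eef_rot'].round(2),'F',s['contact_force'].round(1),'w',round(s['gripper_width'],4),'q',s['joints'].round(0))
    print('shift mm (now axes)',(R.inv().apply(np.array(X)-s['tcp_pos'])*1000).round(1),'(goal axes)',(G.inv().apply(np.array(X)-s['tcp_pos'])*1000).round(1),'turn',(R.inv()*G).as_rotvec().round(3))
E
python3 -c "
from h import *
go([.4235,.287,.20])"
```

```text
t 1.1 tcp [0.3772 0.3568 0.1999] [-179.85   -0.63 -120.13] F [-0.3  0.5  0.6] w 0.0875 q [ 65.   6. -19.   0. -65.  -5.]
shift mm (now axes) [ 37.1 -75.1   0.5] (goal axes) [ 37.3 -75.   -0.1] turn [-0.003 -0.011 -0.002]
```

Call:
step_arm([
  [0,0,0,15,-30,0,1],
  [0,-0.01,0,14,-28,0,1],
  [0,0,0,7,-14,0,1],
  [0,0,0,0,0,0,1],
  [0,0,0,0,0,0,1],
])

```text
time_s: 1.6
tcp_pos: [0.4231, 0.2826, 0.1997]
eef_rot: [-179.9, -0.1, -120.4]
contact_force: [-0.5, 0.1, 0.0]
gripper_width: 0.0877
```

```bash
python3 -c "
from h import *
cv2.imwrite('pics/top1.png',r.capture('top')[:,:,::-1])
cv2.imwrite('pics/side1.png',r.capture('side')[:,:,::-1])
go([.4235,.287,.04])"
```

```text
t 1.7 tcp [0.4228 0.2833 0.1997] [-1.7989e+02 -1.3000e-01 -1.2033e+02] F [-0.5  0.3 -0.3] w 0.0871 q [ 56.   5. -20.   0. -65.   4.]
shift mm (now axes) [ -3.9   1.6 159.7] (goal axes) [ -3.6   1.3 159.7] turn [-0.002 -0.002 -0.006]
```

View pics/side1.png

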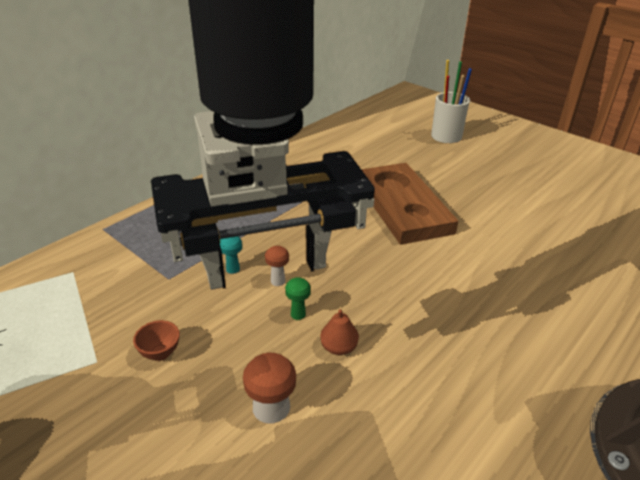

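The side view shows the open fingers' tips at (214,285) and (316,268), straddling the big mushroom's position from above. Descending.

Call:
step_arm([
  [0,0,0,-2,1,10,1],
  [0,0,0,-2,0,25,1],
  [0,0,0,0,0,25,1],
  [0,0,0,0,0,25,1],
  [0,0,0,0,0,20,1],
  [0,0,0,0,0,0,1],
])

```text
time_s: 2.3
tcp_pos: [0.4217, 0.2918, 0.0884]
eef_rot: [-179.9, -0.1, -120.0]
contact_force: [-0.3, 0.3, 0.1]
gripper_width: 0.0875
```

```bash
python3 -c "
from h import *
go([.4235,.287,.038])
cv2.imwrite('pics/side2.png',r.capture('side')[:,:,::-1])"
```

```text
t 2.3 tcp [0.4217 0.2918 0.0884] [-1.7991e+02 -8.0000e-02 -1.1998e+02] F [-0.3  0.3  0.1] w 0.0875 q [ 57.  12. -29.   0. -50.   3.]
shift mm (now axes) [ 3.2 -3.9 50.4] (goal axes) [ 3.2 -3.9 50.4] turn [-0.001 -0.001  0.   ]
```

View pics/side2.png

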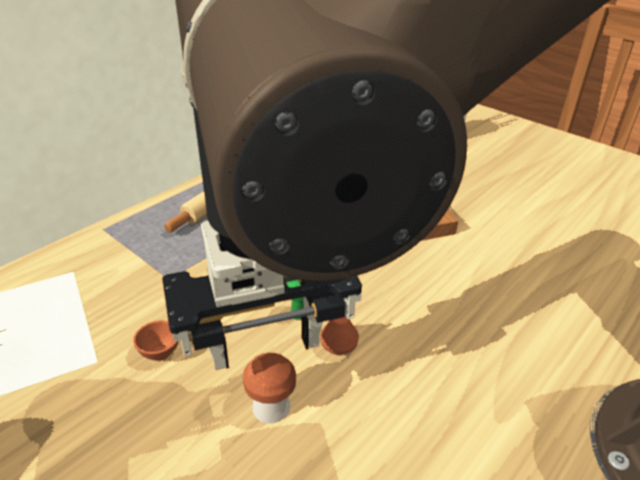

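```bash
python3 -c "
from h import *
s=r.get_state();print(proj('side',s['tcp_pos']),proj('side',np.array([.4235,.287,.082])))"
```

```text
[266.25471407 363.80268649] [269.20826104 365.01574034]
```

Call:
step_arm([
  [0,0,0,3,-4,0,1],
  [0,0,0,0,0,0,1],
  [0,0,0,0,0,0,1],
])

```text
time_s: 2.65
tcp_pos: [0.4252, 0.2895, 0.092]
eef_rot: [-179.8, 0.2, -119.8]
contact_force: [-0.2, -0.3, 0.8]
gripper_width: 0.0876
```

```bash
python3 -c "
from h import *
go([.4235,.287,.038])"
```

```text
t 2.65 tcp [0.4252 0.2895 0.092 ] [-179.83    0.18 -119.85] F [-0.2 -0.3  0.8] w 0.0876 q [ 56.  11. -28.   0. -50.   4.]
shift mm (now axes) [ 3.2  0.4 54. ] (goal axes) [ 3.   0.3 54. ] turn [-0.003  0.003  0.003]
```

Call:
step_arm([
  [0,0,0,2,0,15,1],
  [0,0,0,0,0,15,1],
  [0,0,0,0,0,15,1],
  [0,0,0,0,0,8,1],
  [0,0,0,0,0,0,1],
  [0,0,0,0,0,0,1],
])

```text
time_s: 3.25
tcp_pos: [0.4275, 0.2911, 0.0431]
eef_rot: [-179.7, 0.8, -119.9]
contact_force: [-0.5, -0.7, 0.8]
gripper_width: 0.0879
```

```bash
python3 -c "
from h import *
go([.4235,.287,.038])"
```

```text
t 3.25 tcp [0.4275 0.2911 0.0431] [-179.74    0.83 -119.85] F [-0.5 -0.7  0.8] w 0.0879 q [ 56.  15. -32.   0. -42.   4.]
shift mm (now axes) [5.6 1.5 5. ] (goal axes) [5.6 1.4 5.1] turn [-0.005  0.014  0.003]
```

Call:
step_arm([
  [-0.005,0.014,0,5,1,5,1],
  [0,0,0,0,0,0,1],
  [0,0,0,0,0,0,1],
])

```text
time_s: 3.55
tcp_pos: [0.4247, 0.2879, 0.0393]
eef_rot: [180.0, 0.1, -119.8]
contact_force: [0.5, 0.7, -1.0]
gripper_width: 0.0875
```

```bash
python3 -c "
from h import *
cv2.imwrite('pics/side3.png',r.capture('side')[:,:,::-1])
go([.4235,.287,.038])"
```

```text
t 3.6 tcp [0.4246 0.2879 0.0393] [ 1.7997e+02  1.1000e-01 -1.1984e+02] F [ 0.7 -0.  -1. ] w 0.0873 q [ 56.  15. -32.  -0. -43.   4.]
shift mm (now axes) [1.4 0.5 1.3] (goal axes) [1.4 0.5 1.3] turn [0.001 0.002 0.003]
```

View pics/side3.png

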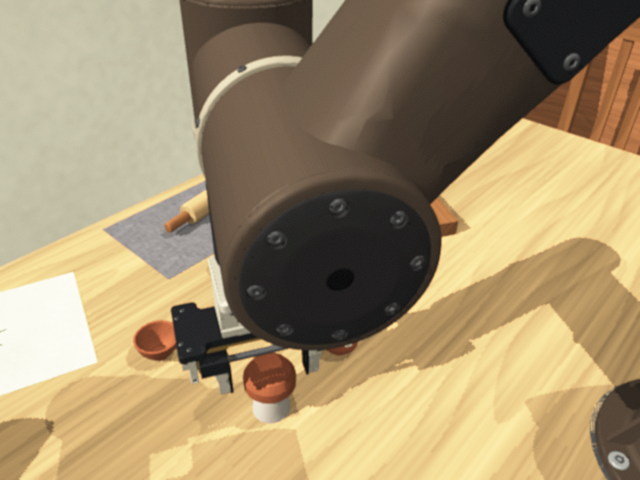

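Fingers at (225,385) and (310,360) stand either side of the cap at (270,378). Closing.

Call:
step_arm([
  [0,0,0,1,0,1,-1],
  [0,0,0,0,0,0,-1],
  [0,0,0,0,0,0,-1],
  [0,0,0,0,0,0,-1],
  [0,0,0,0,0,0,-1],
  [0,0,0,0,0,0,-1],
], squeeze=25)

```text
time_s: 4.2
tcp_pos: [0.4242, 0.287, 0.0385]
eef_rot: [180.0, 0.1, -119.8]
contact_force: [-0.1, -0.1, -0.3]
gripper_width: 0.0621
```

Call:
step_arm([
  [0,0,0,0,0,0,-1],
  [0,0,0,0,0,-8,-1],
  [0,0,0,0,0,-15,-1],
  [0,0,0,0,0,-20,-1],
  [0,0,0,0,0,-25,-1],
  [0,0,0,0,0,-25,-1],
  [0,0,0,0,0,-15,-1],
  [0,0,0,0,0,0,-1],
])

```text
time_s: 5.0
tcp_pos: [0.4228, 0.2852, 0.1517]
eef_rot: [179.9, -0.1, -119.9]
contact_force: [0.2, -0.7, -2.8]
gripper_width: 0.0626
```

```bash
python3 -c "
from h import *
cv2.imwrite('pics/side4.png',r.capture('side')[:,:,::-1])
go([.615,-.2304,.16])"
```

```text
t 5.05 tcp [0.4223 0.2848 0.1506] [ 1.7990e+02 -1.7000e-01 -1.1989e+02] F [-0.3  0.1 -1.7] w 0.0624 q [ 56.   8. -24.  -0. -58.   4.]
shift mm (now axes) [ 350.7 -423.7   -9.1] (goal axes) [ 349.9 -424.4   -9.4] turn [ 0.002 -0.003  0.002]
```

View pics/side4.png

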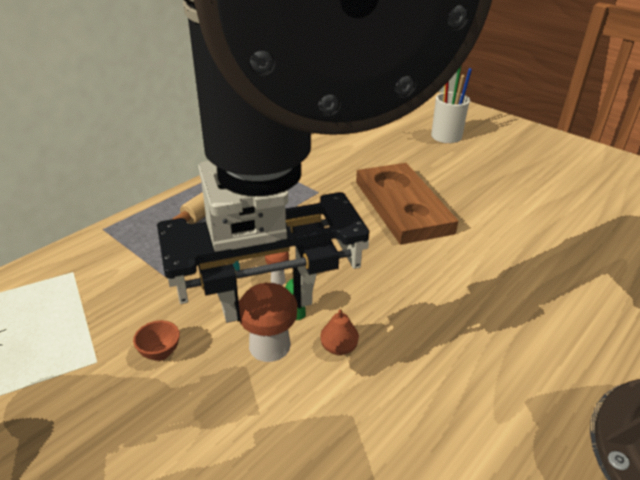

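Held and upright, with its foot near (270,355) clear of the table. Carrying it to the wide pocket.

Call:
step_arm([
  [0,0,0,8,-9,-5,-1],
  [0,0,0,16,-20,-5,-1],
  [0,0,0,22,-27,0,-1],
  [0,0,0,22,-27,0,-1],
  [0,0,0,22,-27,0,-1],
  [0,0,0,22,-27,0,-1],
  [0,0,0,22,-27,0,-1],
  [0,0,0,22,-27,0,-1],
  [0,0,0,22,-27,0,-1],
  [0,0,0,22,-27,0,-1],
])

```text
time_s: 6.05
tcp_pos: [0.5321, -0.0261, 0.1529]
eef_rot: [179.4, -1.0, -119.5]
contact_force: [0.8, 0.2, -3.2]
gripper_width: 0.0623
```

```bash
python3 -c "
from h import *
go([.615,-.2304,.16])"
```

```text
t 6.05 tcp [ 0.5321 -0.0261  0.1529] [ 179.38   -0.97 -119.53] F [ 0.8  0.2 -3.2] w 0.0623 q [ 18.  10. -21.   0. -60.  42.]
shift mm (now axes) [ 137.  -172.8   -6.7] (goal axes) [ 135.5 -173.9   -7.1] turn [ 0.011 -0.017  0.008]
```

Call:
step_arm([
  [0.01,-0.017,0.008,22,-27,-5,-1],
  [0,0,0,22,-27,0,-1],
  [0,0,0,20,-26,0,-1],
  [0,0,0,16,-20,0,-1],
  [0,0,0,8,-10,0,-1],
  [0,0,0,0,0,0,-1],
  [0,0,0,0,0,0,-1],
  [0,0,0,0,0,0,-1],
])

```text
time_s: 6.85
tcp_pos: [0.578, -0.1704, 0.1487]
eef_rot: [179.1, -0.5, -120.4]
contact_force: [-0.1, 0.2, -2.4]
gripper_width: 0.0622
```

```bash
python3 -c "
from h import *
go([.615,-.2304,.16])"
```

```text
t 6.85 tcp [ 0.578  -0.1704  0.1487] [ 179.15   -0.48 -120.42] F [-0.1  0.2 -2.4] w 0.0622 q [  2.  17. -12.  -0. -62.  57.]
shift mm (now axes) [ 33.1 -62.1 -12. ] (goal axes) [ 33.5 -62.1 -11.3] turn [ 0.015 -0.008 -0.007]
```

Call:
step_arm([
  [0.015,-0.008,-0.007,12,-22,0,-1],
  [0,0,0,12,-22,0,-1],
  [0,0,0,9,-17,0,-1],
  [0,0,0,0,0,0,-1],
  [0,0,0,0,0,0,-1],
  [0,0,0,0,0,0,-1],
])

```text
time_s: 7.45
tcp_pos: [0.6142, -0.2246, 0.149]
eef_rot: [180.0, 0.1, -119.5]
contact_force: [1.4, 0.5, -2.4]
gripper_width: 0.062
```

```bash
python3 -c "
from h import *
go([.615,-.2304,.11])"
```

```text
t 7.45 tcp [ 0.6142 -0.2246  0.149 ] [ 1.7999e+02  6.0000e-02 -1.1954e+02] F [ 1.4  0.5 -2.4] w 0.062 q [ -3.  21.  -7.  -0. -63.  64.]
shift mm (now axes) [ 4.7 -3.6 39. ] (goal axes) [ 4.6 -3.6 39. ] turn [0.    0.001 0.008]
```

Call:
step_arm([
  [0,0,0.008,4,-3,10,-1],
  [0,0,0,0,0,20,-1],
  [0,0,0,0,0,20,-1],
  [0,0,0,0,0,10,-1],
  [0,0,0,0,0,0,-1],
  [0,0,0,0,0,0,-1],
])

```text
time_s: 8.05
tcp_pos: [0.6142, -0.227, 0.0868]
eef_rot: [-179.9, 0.1, -119.9]
contact_force: [-0.5, 0.3, -1.1]
gripper_width: 0.0624
```

```bash
python3 -c "
from h import *
cv2.imwrite('pics/side5.png',r.capture('side')[:,:,::-1])
go([.615,-.2304,.082])"
```

```text
t 8.1 tcp [ 0.6142 -0.2271  0.0869] [-1.7994e+02  1.1000e-01 -1.1989e+02] F [-0.5 -0.3 -2.5] w 0.0622 q [ -3.  24. -11.  -0. -55.  63.]
shift mm (now axes) [ 2.5 -2.4  4.9] (goal axes) [ 2.5 -2.4  4.9] turn [-0.001  0.002  0.002]
```

View pics/side5.png

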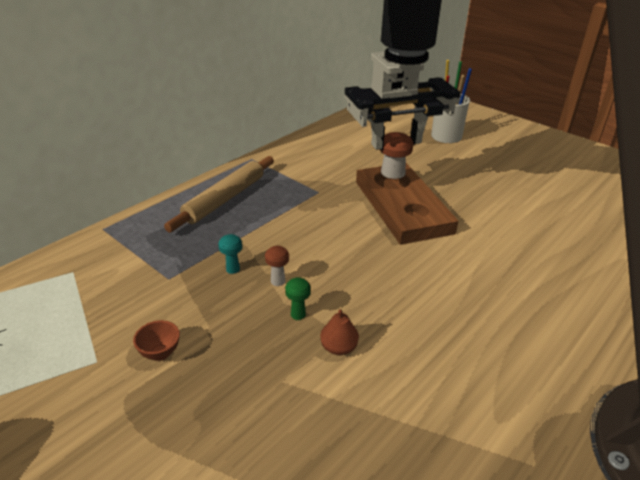

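The foot at (394,177) is over the wide pocket's centre (393,180). Lowering.

Call:
step_arm([
  [0,0,0,2,-2,8,-1],
  [0,0,0,0,0,8,-1],
  [0,0,0,0,0,8,-1],
  [0,0,0,0,0,6,-1],
  [0,0,0,0,0,0,-1],
  [0,0,0,0,0,0,-1],
])

```text
time_s: 8.7
tcp_pos: [0.6163, -0.2303, 0.0561]
eef_rot: [-179.8, 0.2, -119.9]
contact_force: [-1.1, -0.3, -1.6]
gripper_width: 0.062
```

```bash
python3 -c "
from h import *
go([.615,-.2304,.049])"
```

```text
t 8.7 tcp [ 0.6163 -0.2303  0.0561] [-1.7978e+02  1.7000e-01 -1.1989e+02] F [-1.1 -0.3 -1.6] w 0.062 q [ -4.  26. -12.  -0. -52.  64.]
shift mm (now axes) [0.7 1.1 7.1] (goal axes) [0.7 1.  7.1] turn [-0.004  0.003  0.002]
```

Call:
step_arm([
  [0,0,0,0,1,3,-1],
  [0,0,0,0,0,3,-1],
  [0,0,0,0,0,1,-1],
  [0,0,0,0,0,0,-1],
  [0,0,0,0,0,0,-1],
])

```text
time_s: 9.2
tcp_pos: [0.6158, -0.2298, 0.0491]
eef_rot: [-179.7, 0.2, -119.9]
contact_force: [-0.0, -0.6, -1.5]
gripper_width: 0.0622
```

Call:
step_arm([
  [0,0,0,0,0,1.5,-1],
  [0,0,0,0,0,0,-1],
  [0,0,0,0,0,0,-1],
])

```text
time_s: 9.5
tcp_pos: [0.6169, -0.2301, 0.0489]
eef_rot: [-179.6, 0.2, -119.8]
contact_force: [-0.1, 1.6, -1.6]
gripper_width: 0.0623
```

Call:
step_arm([
  [0,0,0,0,0,2,-1],
  [0,0,0,0,0,0,-1],
  [0,0,0,0,0,0,-1],
])

```text
time_s: 9.8
tcp_pos: [0.618, -0.2306, 0.0489]
eef_rot: [-179.4, 0.2, -119.8]
contact_force: [-0.4, 0.5, -1.7]
gripper_width: 0.0623
```

```bash
python3 -c "
from h import *
im=r.capture('side')[90:250,330:480,::-1]
cv2.imwrite('pics/side6.png',cv2.resize(im,None,fx=3.5,fy=3.5,interpolation=cv2.INTER_CUBIC))
go([.615,-.2304,.048])"
```

```text
t 9.85 tcp [ 0.6179 -0.2306  0.0487] [-179.44    0.22 -119.8 ] F [-0.2  0.1 -0.6] w 0.062 q [ -4.  26. -13.   0. -51.  64.]
shift mm (now axes) [1.2 2.6 0.7] (goal axes) [1.3 2.6 0.7] turn [-0.01   0.004  0.003]
```

View pics/side6.png

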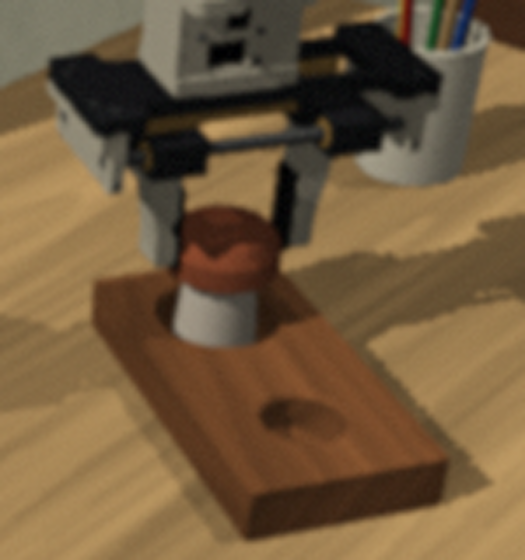

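```bash
python3 -c "
from h import *
c=np.array([.616,-.230])
import math
for z0 in (.01,.02,.03):
    P=[]
    for zz,rr in ((.050,.032),(.064,.032),(.073,.024),(.079,.014),(.082,.0)):
        for a in np.linspace(0,2*math.pi,40): P.append(proj('side',np.array([c[0]+rr*math.cos(a),c[1]+rr*math.sin(a),z0+zz])))
    P=np.array(P);F=np.array([proj('side',np.array([c[0]+.024*math.cos(a),c[1]+.024*math.sin(a),z0])) for a in np.linspace(0,6.28,40)])
    print(z0,'cap',P.min(0).round(1),P.max(0).round(1),'foot low',F.max(0).round(1))
L=np.array([proj('side',np.array([.615+.035*math.cos(a),-.2304+.035*math.sin(a),.03])) for a in np.linspace(0,6.28,40)]);print('lip',L.min(0),L.max(0))
print('crop cap: rows',205/3.5+90,293/3.5+90,'cols',178/3.5+330,280/3.5+330)
"
```

```text
0.01 cap [377.4 149.3] [411.4 174.5] foot low [403.6 194.5]
0.02 cap [377.8 144.6] [412.  169.9] foot low [404.2 190.2]
0.03 cap [378.2 139.9] [412.6 165.2] foot low [404.7 185.8]
lip [375.22351161 170.57053109] [410.86767137 188.90547378]
crop cap: rows 148.57142857142856 173.71428571428572 cols 380.85714285714283 410.0
```

Cap rows 148.6–173.7 match a foot height of about 0.010 m (predicted 149.3–174.5), and the stem's bottom is hidden by the pocket's near lip. So it is seated, and the arm stopped going down. Releasing.

Call:
step_arm([
  [0,0,0,0,0,0,0.6],
  [0,0,0,0,0,0,1],
  [0,0,0,0,0,0,1],
  [0,0,0,0,0,0,1],
  [0,0,0,0,0,0,1],
])

```text
time_s: 10.35
tcp_pos: [0.6181, -0.2306, 0.0484]
eef_rot: [-179.4, 0.2, -119.8]
contact_force: [0.1, -0.4, 0.2]
gripper_width: 0.0872
```

```bash
python3 -c "
from h import *
go([.615,-.2304,.048])"
```

```text
t 10.35 tcp [ 0.6181 -0.2306  0.0484] [-179.44    0.22 -119.8 ] F [ 0.1 -0.4  0.2] w 0.0872 q [ -4.  26. -13.   0. -50.  64.]
shift mm (now axes) [1.3 2.8 0.4] (goal axes) [1.3 2.8 0.4] turn [-0.01   0.004  0.004]
```

Call:
step_arm([
  [-0.01,0.004,0,0,0,-8,1],
  [0,0,0,0,0,-15,1],
  [0,0,0,0,0,-25,1],
  [0,0,0,0,0,-30,1],
  [0,0,0,0,0,-25,1],
  [0,0,0,0,0,-15,1],
  [0,0,0,0,0,0,1],
])

```text
time_s: 11.05
tcp_pos: [0.6172, -0.2307, 0.1695]
eef_rot: [179.8, -0.1, -119.8]
contact_force: [-0.5, -0.4, -0.3]
gripper_width: 0.0874
```

```bash
python3 -c "
from h import *
go([.589,.113,.16])"
```

```text
t 11.05 tcp [ 0.6172 -0.2307  0.1695] [ 1.7980e+02 -1.0000e-01 -1.1981e+02] F [-0.5 -0.4 -0.3] w 0.0874 q [ -4.  21.  -4.   0. -66.  64.]
shift mm (now axes) [-284.2  195.3    9.7] (goal axes) [-283.6  196.2    9.5] turn [ 0.004 -0.002  0.003]
```

Moving to the small mushroom with the opening partly closed (about 55 mm).

Call:
step_arm([
  [0,0,0,-10,7,0,0.25],
  [0,0,0,-20,14,0,0.25],
  [0,0,0,-33,23,0,0.25],
  [0,0,0,-33,23,0,0.25],
  [0,0,0,-33,23,0,0.25],
  [0,0,0,-33,23,0,0.25],
  [0,0,0,-33,23,0,0.25],
  [0,0,0,-33,23,0,0.25],
  [0,0,0,-25,17,0,0.25],
  [0,0,0,0,0,0,0.25],
])

```text
time_s: 12.05
tcp_pos: [0.5823, 0.091, 0.1588]
eef_rot: [179.2, -0.5, -120.0]
contact_force: [-1.1, -0.1, 0.2]
gripper_width: 0.055
```

```bash
python3 -c "
from h import *
go([.589,.113,.16])"
```

```text
t 12.05 tcp [0.5823 0.091  0.1588] [ 179.18   -0.51 -120.04] F [-1.1 -0.1  0.2] w 0.055 q [ 28.  15. -13.  -0. -62.  33.]
shift mm (now axes) [-22.4   5.2  -1.3] (goal axes) [-22.4   5.2  -1.2] turn [ 0.014 -0.009 -0.001]
```

Call:
step_arm([
  [0.014,-0.009,0,-12,3,0,0.25],
  [0,0,0,-9,2,0,0.25],
  [0,0,0,0,0,0,0.25],
  [0,0,0,0,0,0,0.25],
  [0,0,0,0,0,0,0.25],
])

```text
time_s: 12.55
tcp_pos: [0.5871, 0.1128, 0.1561]
eef_rot: [179.9, -0.1, -120.0]
contact_force: [-0.0, -0.0, 0.4]
gripper_width: 0.0547
```

```bash
python3 -c "
from h import *
cv2.imwrite('pics/side7.png',r.capture('side')[:,:,::-1])
go([.589,.113,.08])"
```

```text
t 12.6 tcp [0.5871 0.1127 0.156 ] [ 1.7989e+02 -1.5000e-01 -1.2004e+02] F [ 0.5 -0.  -1.2] w 0.0548 q [ 30.  16. -13.  -0. -61.  30.]
shift mm (now axes) [-1.4 -1.6 76. ] (goal axes) [-1.2 -1.5 76. ] turn [ 0.002 -0.003 -0.001]
```

View pics/side7.png

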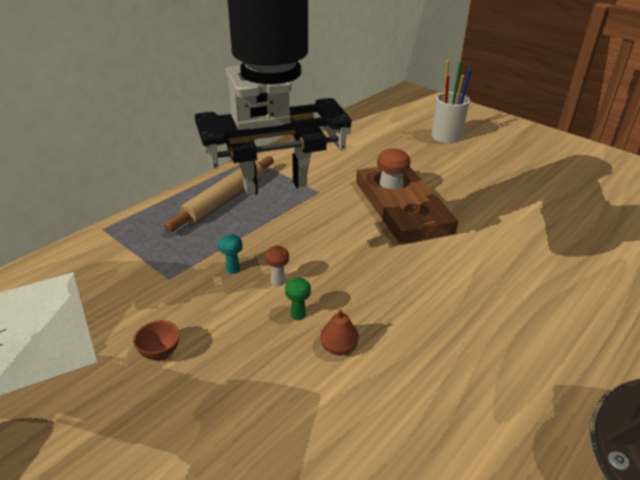

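The big mushroom stands upright in the wide pocket (393,165). The gripper is over the small one, with finger tips at (250,190) and (302,185). Descending part way.

Call:
step_arm([
  [0,0,0,-1,-1,15,0.25],
  [0,0,0,0,0,25,0.25],
  [0,0,0,0,0,22,0.25],
  [0,0,0,0,0,10,0.25],
  [0,0,0,0,0,0,0.25],
  [0,0,0,0,0,0,0.25],
])

```text
time_s: 13.2
tcp_pos: [0.5904, 0.11, 0.0842]
eef_rot: [-180.0, 0.0, -120.3]
contact_force: [-0.5, 1.3, 0.1]
gripper_width: 0.0546
```

```bash
python3 -c "
from h import *
cv2.imwrite('pics/side8.png',r.capture('side')[:,:,::-1])
go([.589,.113,.032])"
```

```text
t 13.25 tcp [0.5904 0.1101 0.0843] [-1.7996e+02  2.0000e-02 -1.2030e+02] F [-0.5  0.5 -0.1] w 0.0547 q [ 29.  20. -18.   0. -52.  30.]
shift mm (now axes) [-1.8  2.7 52.3] (goal axes) [-1.8  2.7 52.3] turn [-0.001  0.    -0.005]
```

View pics/side8.png

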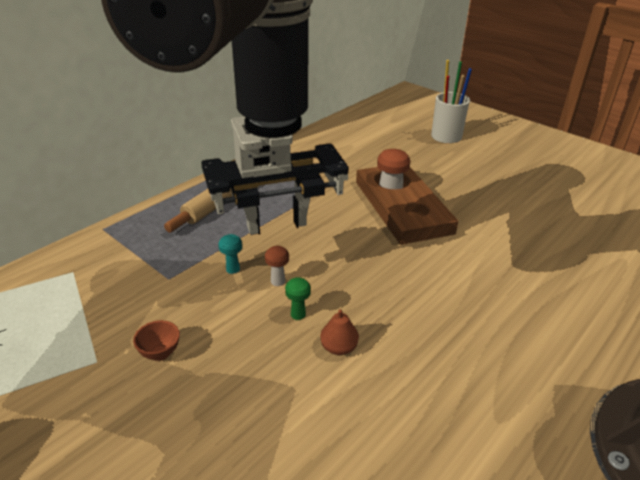

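Fingertips at (252,230) and (300,224) have their midpoint at column 276, matching the cap column of 276. Going on down.

Call:
step_arm([
  [0,0,0,-2,3,13,0.25],
  [0,0,0,0,0,15,0.25],
  [0,0,0,0,0,13,0.25],
  [0,0,0,0,0,7,0.25],
  [0,0,0,0,0,0,0.25],
  [0,0,0,0,0,0,0.25],
])

```text
time_s: 13.85
tcp_pos: [0.5906, 0.115, 0.0358]
eef_rot: [-179.8, 0.3, -120.3]
contact_force: [0.9, -0.1, -0.4]
gripper_width: 0.0548
```

```bash
python3 -c "
from h import *
go([.589,.113,.032])
im=r.capture('side')[140:320,190:370,::-1]
cv2.imwrite('pics/side9.png',cv2.resize(im,None,fx=3,fy=3,interpolation=cv2.INTER_CUBIC))"
```

```text
t 13.85 tcp [0.5906 0.115  0.0358] [-179.78    0.29 -120.28] F [ 0.9 -0.1 -0.4] w 0.0548 q [ 30.  23. -21.   0. -46.  30.]
shift mm (now axes) [2.6 0.4 3.8] (goal axes) [2.6 0.4 3.8] turn [-0.004  0.005 -0.005]
```

View pics/side9.png

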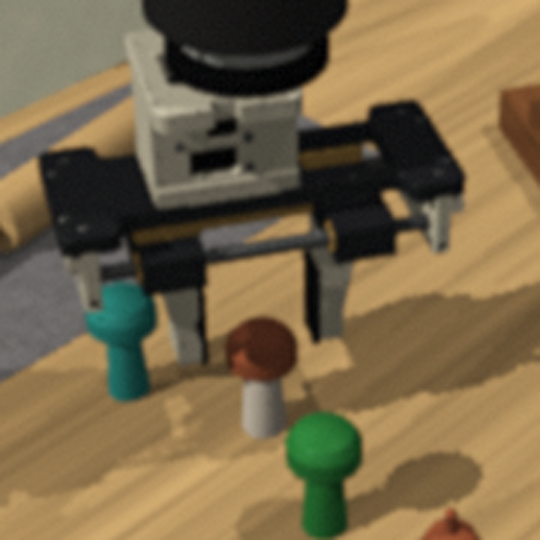

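Call:
step_arm([
  [-0.004,0.005,0,2,0,4,0.25],
  [0,0,0,0,0,0,0.25],
  [0,0,0,0,0,0,-1],
  [0,0,0,0,0,0,-1],
  [0,0,0,0,0,0,-1],
  [0,0,0,0,0,0,-1],
  [0,0,0,0,0,0,-1],
], squeeze=15)

```text
time_s: 14.6
tcp_pos: [0.5906, 0.1135, 0.0332]
eef_rot: [-179.9, 0.1, -120.3]
contact_force: [-0.4, -0.2, -0.9]
gripper_width: 0.0358
```

Call:
step_arm([
  [0,0,0,0,0,-5,-1],
  [0,0,0,0,0,-12,-1],
  [0,0,0,0,0,-20,-1],
  [0,0,0,0,0,-30,-1],
  [0,0,0,0,0,-30,-1],
  [0,0,0,0,0,-25,-1],
  [0,0,0,0,0,-10,-1],
  [0,0,0,0,0,0,-1],
])

```text
time_s: 15.4
tcp_pos: [0.5901, 0.113, 0.1754]
eef_rot: [-179.9, 0.2, -120.3]
contact_force: [-1.0, 0.5, 0.4]
gripper_width: 0.0357
```

```bash
python3 -c "
from h import *
go([.5203,-.1753,.16])
cv2.imwrite('pics/side10.png',r.capture('side')[:,:,::-1])"
```

```text
t 15.4 tcp [0.5901 0.113  0.1754] [-1.7987e+02  1.7000e-01 -1.2028e+02] F [-1.   0.5  0.4] w 0.0357 q [ 29.  15. -12.   0. -63.  30.]
shift mm (now axes) [284.2 -85.1  14.7] (goal axes) [284.6 -83.7  15.4] turn [-0.002  0.003 -0.005]
```

View pics/side10.png

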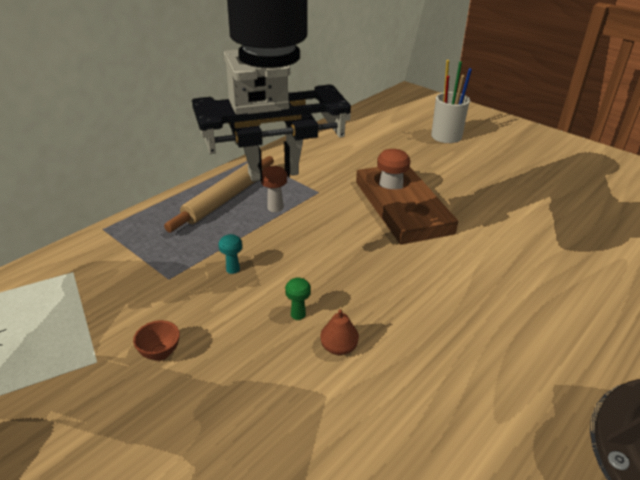

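The small mushroom is held upright at (275,190). Carrying it to the narrow pocket.

Call:
step_arm([
  [0,0,0,10,-3,0,-1],
  [0,0,0,20,-6,0,-1],
  [0,0,0,32,-9,0,-1],
  [0,0,0,35,-10,0,-1],
  [0,0,0,35,-10,0,-1],
  [0,0,0,35,-10,0,-1],
  [0,0,0,35,-10,0,-1],
  [0,0,0,30,-9,0,-1],
  [0,0,0,20,-6,0,-1],
  [0,0,0,0,0,0,-1],
])

```text
time_s: 16.45
tcp_pos: [0.5092, -0.1605, 0.162]
eef_rot: [179.1, -0.7, -120.4]
contact_force: [-0.2, 0.6, -0.4]
gripper_width: 0.035
```

```bash
python3 -c "
from h import *
go([.5203,-.1753,.16])"
```

```text
t 16.45 tcp [ 0.5092 -0.1605  0.162 ] [ 179.06   -0.72 -120.38] F [-0.2  0.6 -0.4] w 0.035 q [  4.  10. -20.   0. -61.  56.]
shift mm (now axes) [  7.1 -17.1   1.8] (goal axes) [  7.2 -17.    2. ] turn [ 0.016 -0.013 -0.007]
```

Call:
step_arm([
  [0.016,-0.013,-0.007,4,-9,10,-1],
  [0,0,0,3,-7,20,-1],
  [0,0,0,0,0,20,-1],
  [0,0,0,0,0,15,-1],
  [0,0,0,0,0,0,-1],
  [0,0,0,0,0,0,-1],
])

```text
time_s: 17.05
tcp_pos: [0.5124, -0.179, 0.0907]
eef_rot: [179.6, -0.2, -120.3]
contact_force: [0.9, 0.1, -0.3]
gripper_width: 0.0353
```

```bash
python3 -c "
from h import *
go([.5203,-.1753,.08])
im=r.capture('side')[90:250,330:480,::-1]
cv2.imwrite('pics/side11.png',cv2.resize(im,None,fx=3.5,fy=3.5,interpolation=cv2.INTER_CUBIC))"
```

```text
t 17.05 tcp [ 0.5124 -0.179   0.0907] [ 1.7959e+02 -1.6000e-01 -1.2027e+02] F [ 0.9  0.1 -0.3] w 0.0353 q [  1.  15. -24.  -0. -51.  58.]
shift mm (now axes) [-7.2 -5.  10.6] (goal axes) [-7.1 -5.  10.7] turn [ 0.007 -0.003 -0.005]
```

View pics/side11.png

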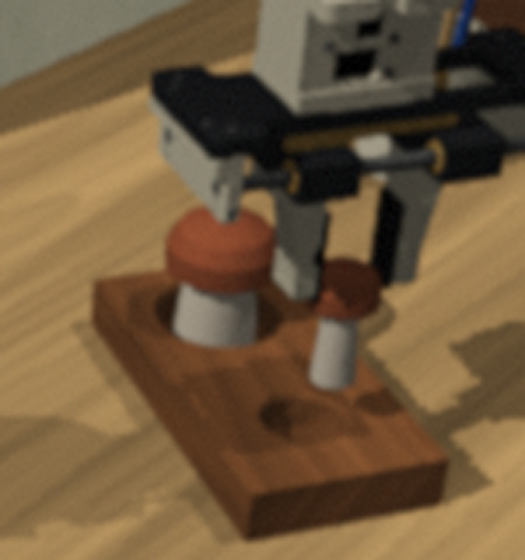

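```bash
python3 -c "
from h import *
s=r.get_state();R=Ro.from_euler('xyz',s['eef_rot'],degrees=True)
f=lambda d:proj('side',s['tcp_pos']+R.apply([0,0,d]))
g=lambda p:((np.array(p)-[330,90])*3.5).round(0)
print('foot',g(f(.033)),'apex',g(f(-.033)),'capbase',g(f(-.009)),'narrow mouth',g(proj('side',np.array([.5203,-.1753,.03]))))"
```

```text
foot [330. 376.] apex [346. 262.] capbase [340. 305.] narrow mouth [306. 418.]
```

Observed foot (333,381) and apex (348,260) match the upright prediction within about 1 px, so there's no tilt. Correcting the sideways offset before lowering.

Call:
step_arm([
  [0.007,-0.003,-0.005,-7,-5,0,-1],
  [0,0,0,0,0,0,-1],
  [0,0,0,0,0,0,-1],
  [0,0,0,0,0,0,-1],
])

```text
time_s: 17.5
tcp_pos: [0.5224, -0.1748, 0.0931]
eef_rot: [-179.8, 0.1, -119.9]
contact_force: [0.2, 0.3, -0.4]
gripper_width: 0.0356
```

```bash
python3 -c "
from h import *
go([.5203,-.1753,.043])"
```

```text
t 17.5 tcp [ 0.5224 -0.1748  0.0931] [-1.7978e+02  1.3000e-01 -1.1990e+02] F [ 0.2  0.3 -0.4] w 0.0356 q [  2.  15. -24.   0. -51.  58.]
shift mm (now axes) [ 1.6  1.8 50.1] (goal axes) [ 1.5  1.6 50.1] turn [-0.004  0.002  0.002]
```

Call:
step_arm([
  [0,0,0,1,1,10,-1],
  [0,0,0,0,0,10,-1],
  [0,0,0,0,0,8,-1],
  [0,0,0,0,0,0,-1],
  [0,0,0,0,0,0,-1],
])

```text
time_s: 18.0
tcp_pos: [0.5205, -0.1752, 0.0621]
eef_rot: [-179.8, 0.1, -119.9]
contact_force: [-0.2, 0.5, -0.0]
gripper_width: 0.0358
```

```bash
python3 -c "
from h import *
go([.5203,-.1753,.043])
im=r.capture('side')[90:250,330:480,::-1]
cv2.imwrite('pics/side12.png',cv2.resize(im,None,fx=3.5,fy=3.5,interpolation=cv2.INTER_CUBIC))"
```

```text
t 18.0 tcp [ 0.5205 -0.1752  0.0621] [-1.7982e+02  1.2000e-01 -1.1990e+02] F [-0.2  0.5 -0. ] w 0.0358 q [  2.  17. -26.  -0. -47.  58.]
shift mm (now axes) [ 0.2  0.1 19.1] (goal axes) [ 0.2  0.1 19.1] turn [-0.003  0.002  0.002]
```

View pics/side12.png

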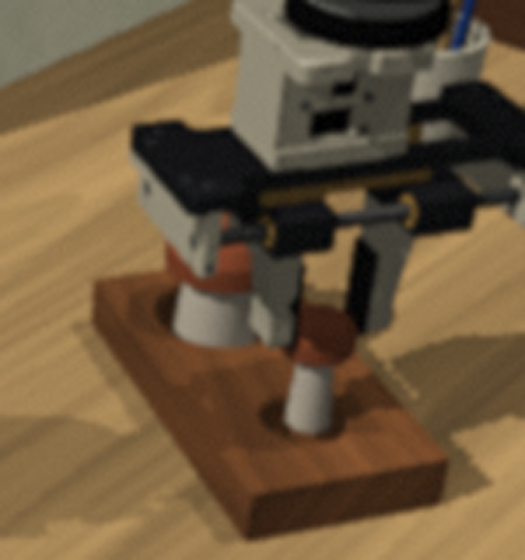

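The foot at (310,430) is just in the mouth of the narrow pocket. Lowering to the floor.

Call:
step_arm([
  [0,0,0,0,0,6,-1],
  [0,0,0,0,0,6,-1],
  [0,0,0,0,0,5,-1],
  [0,0,0,0,0,0,-1],
  [0,0,0,0,0,0,-1],
  [0,0,0,0,0,0,-1],
])

```text
time_s: 18.65
tcp_pos: [0.5209, -0.1752, 0.0439]
eef_rot: [-179.8, 0.1, -119.9]
contact_force: [0.1, 0.1, -0.9]
gripper_width: 0.0354
```

```bash
python3 -c "
from h import *
go([.5203,-.1753,.0425])"
```

```text
t 18.65 tcp [ 0.5209 -0.1752  0.0439] [-1.798e+02  1.300e-01 -1.199e+02] F [ 0.1  0.1 -0.9] w 0.0354 q [  2.  18. -27.  -0. -45.  58.]
shift mm (now axes) [0.4 0.4 1.4] (goal axes) [0.4 0.4 1.4] turn [-0.004  0.002  0.002]
```

Call:
step_arm([
  [0,0,0,0,0,2,-1],
  [0,0,0,0,0,0,-1],
  [0,0,0,0,0,0,-1],
])

```text
time_s: 18.95
tcp_pos: [0.5224, -0.1756, 0.0434]
eef_rot: [-179.6, 0.2, -119.9]
contact_force: [-0.7, -0.6, -1.2]
gripper_width: 0.0356
```

```bash
python3 -c "
from h import *
go([.5203,-.1753,.0425])
im=r.capture('side')[90:250,330:480,::-1]
cv2.imwrite('pics/side13.png',cv2.resize(im,None,fx=3.5,fy=3.5,interpolation=cv2.INTER_CUBIC))"
```

```text
t 18.95 tcp [ 0.5224 -0.1756  0.0434] [-179.62    0.18 -119.86] F [-0.7 -0.6 -1.2] w 0.0356 q [  2.  18. -27.   0. -44.  58.]
shift mm (now axes) [0.8 1.9 0.9] (goal axes) [0.8 1.9 0.9] turn [-0.007  0.003  0.002]
```

View pics/side13.png

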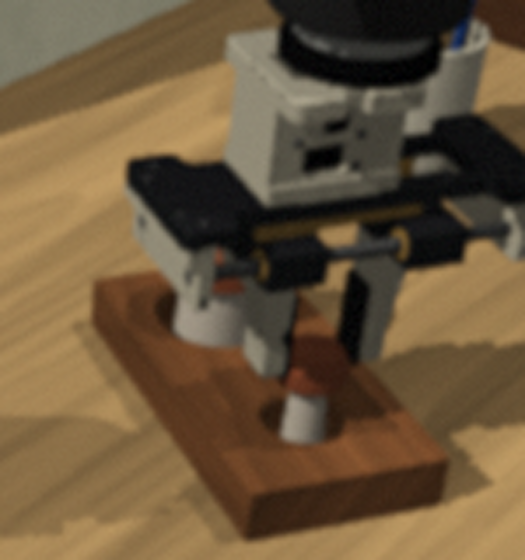

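Descent has stopped at TCP z 0.0434 (expected about 0.0425–0.043), and the stem bottom is hidden behind the near lip, so it is seated. Releasing and rising.

Call:
step_arm([
  [0,0,0,0,0,0,0],
  [0,0,0,0,0,0,0.4],
  [0,0,0,0,0,0,0.4],
  [0,0,0,0,0,0,0.4],
  [0,0,0,0,0,-8,0.4],
  [0,0,0,0,0,-15,0.4],
  [0,0,0,0,0,-25,0.4],
  [0,0,0,0,0,-30,0.4],
  [0,0,0,0,0,-30,0.4],
  [0,0,0,0,0,-15,0.4],
])

```text
time_s: 20.0
tcp_pos: [0.5193, -0.1755, 0.1706]
eef_rot: [-179.9, 0.0, -119.9]
contact_force: [-0.1, -0.5, -0.7]
gripper_width: 0.0612
```

Call:
step_arm([
  [0,0,0,-10,5,-10,0.4],
  [0,0,0,-25,15,-10,0.4],
  [0,0,0,-35,20,0,0.4],
  [0,0,0,-35,20,0,0.4],
  [0,0,0,-35,20,0,0.4],
  [0,0,0,-35,20,0,0.4],
  [0,0,0,-30,15,0,0.4],
  [0,0,0,-10,5,0,0.4],
  [0,0,0,0,0,0,0.4],
  [0,0,0,0,0,0,0.4],
])

```text
time_s: 21.0
tcp_pos: [0.5218, 0.0827, 0.1975]
eef_rot: [-179.6, 0.2, -119.9]
contact_force: [0.4, 0.5, 0.4]
gripper_width: 0.0614
```

```bash
python3 -c "
from h import *
a=r.capture('side')[:,:,::-1];b=r.capture('top')[:,:,::-1]
cv2.imwrite('pics/fs.png',a);cv2.imwrite('pics/ft.png',b)
cv2.imwrite('pics/fin.png',np.hstack([cv2.resize(a[120:250,330:470],(400,371),interpolation=cv2.INTER_CUBIC),cv2.resize(b[150:320,390:560],(371,371),interpolation=cv2.INTER_CUBIC)]))
for nm,X,c in (('big',[.615,-.2304,.067],.082),('small',[.5203,-.1753,.0605],.066)):
    X=np.array(X);A=X.copy();A[2]=.01+c
    print(nm,'cap pred side',((proj('side',X)-[330,120])*400/140).round(0),'apex',((proj('side',A)-[330,120])*400/140).round(0),'top',((proj('top',X)-[390,150])*371/170).round(0)+[400,0])
go([.52,-.17,.2])"
```

```text
big cap pred side [185. 123.] apex [189.  90.] top [629. 112.]
small cap pred side [256. 215.] apex [259. 194.] top [550. 247.]
t 21.1 tcp [0.522  0.082  0.1975] [-179.59    0.26 -120.01] F [-0.8 -0.5  0.4] w 0.0614 q [ 30.   7. -19.   0. -64.  29.]
shift mm (now axes) [ 219.2 -124.4   -2.6] (goal axes) [ 219.2 -124.3   -2.5] turn [-0.007  0.004 -0.   ]
```

View pics/fin.png

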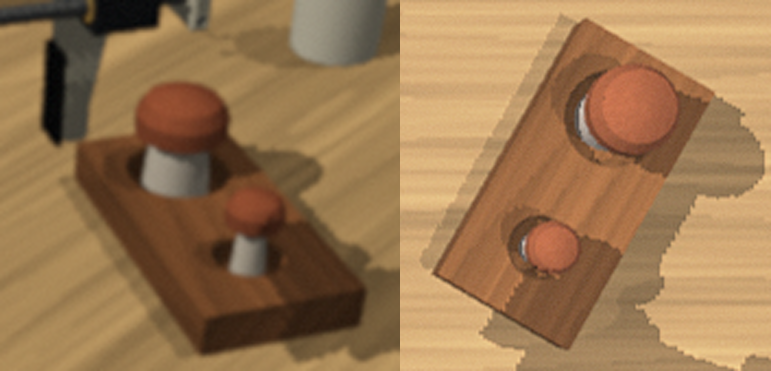

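The final views match the seated predictions:
- **Top crop:** caps at (632,111) and (552,247), against predicted (629,112) and (550,247). That is 2 mm off or less.
- **Side crop:** caps at (182,118) and (254,212), against (185,123) and (256,215).

Both stand upright and the gripper is clear. Handing in.

```bash
python3 -c "
from plant import r
print(r.close_job())"
```

```text
the job is handed in; nothing more can be done
None
```

Both mushrooms are standing in the stand: the big one in the wide pocket and the small one in the narrow pocket. I handed the job in at about 21 s of the 64 s allowed. The hand-in reports no verdict, so I don't have one.

I gripped each by the cap's upright side, lowered it until the arm stopped going down, and only then opened the fingers. I left the look-alikes, pear and bowl alone.

**Last checks:**
- **Position:** from the top view, both caps are within about 2 mm of their pocket centres.
- **Depth and tilt:** in the side view both look upright. The cap centres are 1–2 px (about 2–3 mm) higher than predicted for a foot on the floor, which I put down to measuring the domed cap. The closer check on the big one before release gave about 1 mm.
- **Gripper:** it was well clear of everything at hand-in.

**Small disagreements:**
- The gripper read about 2 mm less than both stated cap widths (62 and 36 mm, against 64 and 38 mm).
- The force sensor showed no clear jump when each foot touched down. I judged that from the height no longer dropping and from the pictures.

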